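# Fetch the specimen pot from behind the bottles

## Task

Stand the two white bottles that hem in the small steel pot at the back of the rack on the black mat; only then take the pot and set it in the middle of the round dark disc on the warming stage. With the pot on the stage, put both bottles back in the rack, each exactly where it stood at the start. Keep bottles and pot upright, set them down rather than drop them, and do not shift the wide dish in the rack or the blue-lidded tip box.

Things in the scene. Friction and masses are not known exactly. Their poses are not given: they have to be found in the camera images.
- rack: Fixed metal rack, plate 130 x 350 mm, top 6 mm up. Origin: on its underside, below the pot; x to the rack's back (away from the robot), y to its left. Plate x -85..45, y -175..175 mm. Wire fence 63 mm high at x = 41 mm; low end rails. Bottles at about x -30, y +-58 mm: grip them closing along rack x, opening at most 85 mm; the freed pot along y. Fixed grey tube block 50 mm high at y -134 mm.
- round_bottle: Loose white round bottle with a grey screw cap: body 54 mm in diameter and straight up to 84 mm, then a shoulder; 118 mm high in all; about 0.25 kg. Origin at the centre of its underside, z up.
- square_bottle: Loose white square bottle with a grey screw cap: body 50 x 50 mm and 80 mm high, 106 mm high with its cap; about 0.22 kg. Origin at the centre of its underside, z up, x and y square to its sides.
- pot: Loose steel specimen pot, a plain cylinder 46 mm in diameter and 40 mm high with a dark lid on top (42 mm in diameter, 5 mm) and a small knob; 53 mm high in all; about 0.13 kg. Origin at the centre of its underside, z up.
- mat: Fixed black rubber mat 130 mm (its x) by 200 mm (its y), 4 mm thick: the side area for the bottles. Origin at the centre of its underside. It lies left or right of the robot's middle; the warming stage is on the other side.
- warmer: Fixed warming stage: a white block 130 mm (its x) by 180 mm (its y), 28 mm high, with a dark metal disc 84 mm in diameter in the middle of its top, 2 mm proud (its face 30 mm above the table). Origin at the centre of its underside, straight below the disc's centre.
- dish: Bystander, loose: wide low dish with a white lid, 70 mm in diameter, 27 mm high, in the rack's left end at about x = -10, y = +133 mm of the rack. Origin at the centre of its underside. Leave it alone.
- tip_box: Bystander, loose: pipette tip box 72 x 102 mm, 58 mm high, white with a blue lid, on the table between mat and stage. Origin at the centre of its underside. Leave it alone.
Mind the look-alikes: they are no part of the job. Of the things that look like the warmer, the smaller one is meant. What is shaped like the pot but orange is not meant.

How it is judged (in metres and radians):
On the way, in this order (a step that is already met when the one before it is completed fails the run):
1. both bottles stand released on the mat, the pot still in its place in the rack (x of round_bottle in the frame of mat between -0.065 and 0.065 m and y of round_bottle in the frame of mat between -0.1 and 0.1 m and z of round_bottle in the frame of mat between 0 and 0.01 m and linear speed of each of round_bottle, square_bottle below 0.03 m/s and angle between each of round_bottle, square_bottle's own z axis and vertical below 0.15 rad and contact force between the fingers and round_bottle below 0.05 N and x of square_bottle in the frame of mat between -0.065 and 0.065 m and y of square_bottle in the frame of mat between -0.1 and 0.1 m and z of square_bottle in the frame of mat between 0 and 0.01 m and contact force between the fingers and square_bottle below 0.05 N and distance of pot from where it was at the start of the episode below 0.03 m), for 0.2 s.
2. the pot stands released in the middle of the disc, both bottles still on the mat (horizontal distance between pot and warmer below 0.015 m and z of pot in the frame of warmer between 0.026 and 0.036 m and linear speed of each of pot, round_bottle, square_bottle below 0.03 m/s and angle between each of pot, round_bottle, square_bottle's own z axis and vertical below 0.15 rad and contact force between the fingers and pot below 0.05 N and x of round_bottle in the frame of mat between -0.065 and 0.065 m and y of round_bottle in the frame of mat between -0.1 and 0.1 m and z of round_bottle in the frame of mat between 0 and 0.01 m and contact force between the fingers and round_bottle below 0.05 N and x of square_bottle in the frame of mat between -0.065 and 0.065 m and y of square_bottle in the frame of mat between -0.1 and 0.1 m and z of square_bottle in the frame of mat between 0 and 0.01 m and contact force between the fingers and square_bottle below 0.05 N), for 0.2 s.
At the end, for the whole second after the job is handed in: The pot stands upright on the disc of the warming stage within 15 mm of its centre, and each bottle stands upright in the rack within 15 mm of where it stood at the start; all released and at rest (horizontal distance between pot and warmer below 0.015 m and z of pot in the frame of warmer between 0.026 and 0.036 m and linear speed of each of pot, round_bottle, square_bottle, dish, tip_box below 0.03 m/s and angle between each of pot, round_bottle, square_bottle's own z axis and vertical below 0.15 rad and contact force between the fingers and pot below 0.05 N and distance of each of round_bottle, square_bottle from where it was at the start of the episode below 0.015 m and contact force between the fingers and round_bottle below 0.05 N and contact force between the fingers and square_bottle below 0.05 N); the robot touches nothing.
It fails at once if a bottle or the pot is tipped over (more than 35 degrees) (angle between any of round_bottle, square_bottle, pot's own z axis and vertical above 0.61 rad).
It fails at once if a bottle or the pot is dropped (falls from more than about 3 cm) ((linear speed of round_bottle above 0.8 m/s and contact force between the fingers and round_bottle below 0.01 N) or (linear speed of square_bottle above 0.8 m/s and contact force between the fingers and square_bottle below 0.01 N) or (linear speed of pot above 0.8 m/s and contact force between the fingers and pot below 0.01 N)).
It fails at once if the dish or the tip box is shifted by more than 25 mm (distance of any of dish, tip_box from where it was at the start of the episode above 0.025 m).
It also fails if it takes over 136 s, if anything falls off the work surface, if the arm or the gripper's body presses on something with over 40 N, if the wrist force passes 120 N, or if a joint passes its speed limit or range.

## Robot

A 7-joint arm with a two-finger parallel gripper is mounted at the origin on the work surface. World frame = base frame: x ahead of the robot, y to its left, z up, the work surface at z = 0. Lengths are in mm, angles in rad, forces in N, time in s.
With the tool pointing down it reaches from about 425 to 875 mm from the base axis. Payload 8.4 kg.
Tool frame: the origin (TCP) lies at the very end of the fingers, on their centre line; the grasp point (between the pads) lies 19 mm behind it (r.grasp_offset is the distance from the TCP to the grasp point, in mm); z points along the fingers, y is the line along which they close (so a half turn about z gives the same grasp; the last joint's range is limited). The gripper opens to 85 mm and grips with 20 to 120 N. Pads are 22 mm wide; open, the fingers measure 114 mm over their backs; the gripper's body (76 mm by 85 mm) begins 54 mm behind the grasp point. The pads swing forward as they close: fully open they stand 13 mm farther back than shut.
Start: joints at [-1.343, 0.333, 0.04, 1.465, -0.013, 1.343, -0.059], TCP at [208.66, 615.569, 231.308] pointing down, gripper open.
Joint ranges: [-2.58, 2.58], [-0.38, 2.09], [-1.3, 1.39], [0.25, 2.4], [-1.5, 4.64], [0.08, 2.09], [-2.65, 2.65]. Speed limits (rad/s): [2.22, 2.22, 2.79, 2.79, 3.14, 3.14, 3.14].

## Interface

Orientations are given as a rotation vector (axis times angle).
In Python, from plant import r, eyes, close_job gives the robot as it stands.
- The arm moves only by the tool send_rows, never from a script. Its argument "steps" is text: rows parted by semicolons, each of 6 numbers parted by spaces: the shift along the tool's x, y, z in units of 30 mm (1.0 is 30 mm), then the turn, a rotation vector about the tool's x, y, z in units of 6 degrees (1.0 is 6 degrees). A call has 1 to 12 rows; each row shifts and turns the commanded pose from where the row before left it, along the tool's axes as they then stand; what a row does not reach is not made up. A row lasts 1/12 s, in which the tool goes at most 41.7 mm and 7.16 degrees, less where a joint would pass 70% of its speed; a pose out of reach is approached as far as the arm can. A call is refused whole if a number of a shift passes 1 or a number of a turn 1, either way. A call with a gripper value outside its range is refused whole. "gripper" is the closure, from 0 (fully open) to 1 (shut), set as the call begins (left out, the last holds). The fingers move at their own pace and stop on an object; "newtons" is the grip in N (left out, the last holds). Time passes only in rows, so rows that do not move let the fingers close. It gives the time, the measured TCP pose, the force, the opening and the grip force at its end, in the units of the state.
- r.get_obs(): the state, without advancing time (a new reading comes with each control period).
- eyes.snapshot(name): name is "scene" or "top" or "wrist"; returns a dict with "frame" (420x560x3 uint8, red, green, blue), "range_z" (420x560 float32, mm along the optical axis (not along the pixel's ray), 0 where there is no reading), "intrinsics" (3x3 intrinsics, pixels), "T" (4x4, takes a point from camera to world coordinates). Camera axes: x right, y up, looking along -z (the intrinsics and any distortion apply to the point x, -y, -z); pixel columns grow to the right and rows downward; lengths in mm; the calibration is good to about 2 mm. A picture is of the moment at which its call begins.
- close_job(): hands the job in; it is judged then, once.
Trained networks look in a picture, given as the dict that the camera call returned (one of the last four; its "shot" number tells which), for a name from the list of things; names that differ only in an ending like _2 or _b are one class to them, and where a whole thing is asked for, a point or a joint stands for the part that bears it (a point fixed in the world has none). Each returns a list of dicts, best first, with "confidence" (0 to 1); they miss things now and then, are a little off and sometimes report something else, mostly with a low value. They report only what shows in the picture. A call takes as long as a camera call. They do not tell look-alikes from the thing itself.
- eyes.cut_out(picture, thing): "region" (420x560 bool, what is visible of it) and "pixel" ([column, row] in pixels, amid what is visible of it).
The state is a dict: "clock": time; "joint_positions": joint angles; "joint_velocities": joint speeds; "joint_torque": joint torques, N m; "tcp_pos": TCP position; "eef_rot": TCP orientation; "force": force on the tool from outside, world axes, zero at the start; "ft_torque": the same for the moment, N m; "width": finger opening in mm; "gripper_force": force on a finger pad.
Only numpy, scipy, OpenCV 4.12 (cv2) and the standard library are available. Lean on these libraries where they do the work, as an engineer would, in place of code of your own. Each camera call takes 0.05 s, during which the arm holds its last target. There are 200 camera calls.

## Working session

There is one attempt and no reset: what is moved stays moved. The work goes in short steps, Python scripts to look and compute and a tool call to move; the robot and the scene stay as the last step left them, time stands still between calls to the robot, and variables do not carry over. Pictures are saved under pics/ and viewed, at most 14 in all, crops included, and the job is handed in when it is done.

Besides the shell and the picture viewer there is one more tool, called after "Request:" in YAML: its name, and indented under it one key for each argument. send_rows: Moves the arm, as the interface text tells. Its arguments: {"type":"object","properties":{"steps":{"type":"string"},"gripper":{"type":"number"},"newtons":{"type":"number"}},"required":["steps"]}

```bash
ls; mkdir -p pics
cat > h.py <<'E'
import numpy as np, cv2
from plant import r, eyes, close_job
def cloud(p):
    K=np.array(p["intrinsics"]);T=np.array(p["T"]);z=p["range_z"]
    v,u=np.mgrid[:z.shape[0],:z.shape[1]]
    x=(u-K[0,2])/K[0,0]*z; y=(v-K[1,2])/K[1,1]*z
    P=np.stack([x,-y,-z],-1)
    W=P@T[:3,:3].T+T[:3,3]; W[z<=0]=np.nan
    return W
def save(p,n,box=None,s=1):
    im=p["frame"][:,:,::-1]
    if box: im=im[box[1]:box[3],box[0]:box[2]]
    cv2.imwrite("pics/"+n,cv2.resize(im,None,fx=s,fy=s))
E
python3 - <<'E'
from h import *
import pickle
o=r.get_obs();print(o["clock"],o["tcp_pos"],o["eef_rot"],o["width"])
ps={}
for c in ["top","scene"]:
    p=eyes.snapshot(c);save(p,c+"0.png");W=cloud(p);ps[c]=p
    for t in ["rack","round_bottle","square_bottle","pot","mat","warmer","dish","tip_box"]:
        for d in eyes.cut_out(p,t):
            q=W[d["region"]];q=q[~np.isnan(q[:,0])]
            print(c,t,round(d["confidence"],2),np.round(d["pixel"]),d["region"].sum(),np.round(np.median(q,0)) if len(q) else None,np.round(np.percentile(q,[2,98],axis=0)).tolist() if len(q) else None)
pickle.dump(ps,open("p0.pkl","wb"))
E
```

```text
pics
0.0 [208.52970484 615.14037825 230.41171264] [-5.11005365e-01 -3.09958643e+00  2.61371839e-03] 85.5121404465385
top rack 0.9 [248. 146.] 5925 [621.  35.   6.] [[551.0, -115.0, 2.0], [685.0, 226.0, 62.0]]
top round_bottle 0.57 [263. 151.] 518 [597.  -3.  97.] [[583.0, -27.0, 16.0], [623.0, 21.0, 126.0]]
top round_bottle 0.21 [264. 236.] 1314 [398. -12.  57.] [[363.0, -62.0, 10.0], [436.0, 37.0, 61.0]]
top square_bottle 0.84 [215. 152.] 539 [593. 109.  86.] [[579.0, 88.0, 21.0], [623.0, 134.0, 114.0]]
top pot 0.55 [236.  88.] 348 [758.  58.  43.] [[744.0, 38.0, 4.0], [784.0, 79.0, 53.0]]
top pot 0.27 [266. 239.] 1307 [398. -10.  57.] [[365.0, -60.0, 47.0], [436.0, 37.0, 61.0]]
top mat 0.87 [362. 222.] 3977 [ 432. -259.    3.] [[371.0, -355.0, -1.0], [495.0, -164.0, 7.0]]
top warmer 0.88 [387. 330.] 7149 [ 172. -302.   36.] [[76.0, -423.0, 19.0], [270.0, -186.0, 41.0]]
top warmer 0.67 [163. 222.] 4071 [420. 229.  28.] [[357.0, 142.0, 20.0], [486.0, 315.0, 32.0]]
top dish 0.66 [261. 240.] 1241 [398. -10.  57.] [[365.0, -57.0, 53.0], [434.0, 37.0, 61.0]]
top dish 0.64 [184. 147.] 654
[... 700 characters left out ...]
0, 8.0], [630.0, 138.0, 113.0]]
scene pot 0.64 [272. 289.] 504 [643.  64.  50.] [[617.0, 39.0, 8.0], [659.0, 81.0, 60.0]]
scene mat 0.92 [208. 179.] 2897 [ 436. -255.    4.] [[368.0, -357.0, -0.0], [497.0, -161.0, 7.0]]
scene warmer 0.72 [388. 251.] 4335 [435. 235.  28.] [[361.0, 144.0, 6.0], [492.0, 317.0, 32.0]]
scene warmer 0.64 [240. 112.] 3690 [ 191. -289.   36.] [[76.0, -429.0, 1.0], [282.0, -179.0, 41.0]]
scene dish 0.93 [333. 305.] 928 [618. 187.  33.] [[584.0, 156.0, 13.0], [647.0, 217.0, 36.0]]
scene dish 0.58 [386. 250.] 4305 [435. 234.  28.] [[361.0, 144.0, 6.0], [492.0, 315.0, 32.0]]
scene tip_box 0.69 [298. 199.] 1608 [418.  -5.  56.] [[367.0, -60.0, -0.0], [438.0, 40.0, 60.0]]
```

View pics/top0.png

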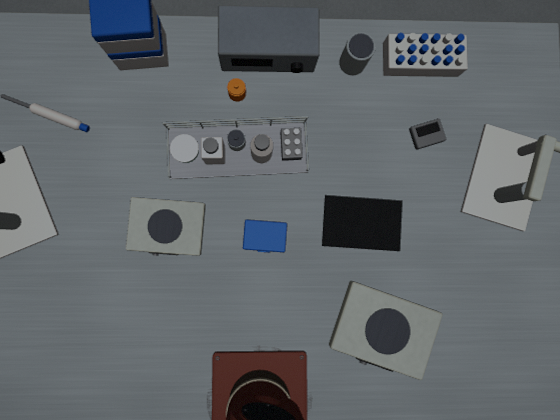

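View pics/scene0.png

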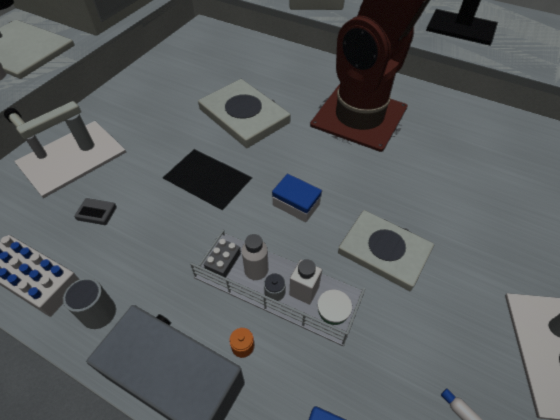

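The top view shows these candidates:
- **Pot:** the steel pot at (236,139) is meant. The orange look-alike at (237,89) is not.
- **Stage:** the left one at (165,226) is smaller and is meant. The one at (388,331) is larger.
- **Bottles:** round at (262,146), square at (212,147).
- **Other:** the mat is at (362,222), the tip box at (265,236) and the dish at (184,148).

Run:
```python
from h import *
import pickle
from scipy.optimize import least_squares
ps=pickle.load(open("p0.pkl","rb"))
C={c:cloud(p).reshape(-1,3) for c,p in ps.items()}
A=np.vstack(list(C.values()));A=A[~np.isnan(A[:,0])]
def box(Q,x0,x1,y0,y1,z0,z1): return Q[(Q[:,0]>x0)&(Q[:,0]<x1)&(Q[:,1]>y0)&(Q[:,1]<y1)&(Q[:,2]>z0)&(Q[:,2]<z1)]
def circ(q,R=None):
    f=lambda p: np.hypot(q[:,0]-p[0],q[:,1]-p[1])-(R or p[2])
    return np.round(least_squares(f,[*q[:,:2].mean(0),25],loss="soft_l1").x,1)
for c,Q in C.items():
    Q=Q[~np.isnan(Q[:,0])]
    f=box(Q,640,720,-140,250,45,66); f=f[f[:,0]>665]
    if len(f): print(c,"fence",len(f),np.polyfit(f[:,1],f[:,0],1))
    for n,b in dict(round=(570,640,-40,35,20,88),square=(570,645,75,145,20,84),dish=(570,660,150,225,25,40)).items():
        q=box(Q,*b)
        print(c,n,len(q),"circ27",circ(q,27), "min/max",np.round(np.percentile(q,[2,98],axis=0)).tolist())
    for n,b in dict(roundcap=(570,640,-40,35,115,135),squarecap=(570,645,75,145,104,120),potlid=(615,670,30,90,48,70)).items():
        q=box(Q,*b)
        if len(q): print(c,n,len(q),(np.percentile(q,[2,98],axis=0)).round().tolist(),"mid",((q.min(0)+q.max(0))/2).round(1),"mean",q.mean(0).round(1))
    for n,b in dict(mat=(350,520,-370,-150,2,8),warm=(340,510,130,330,24,40)).items():
        q=box(Q,*b); print(c,n,cv2.minAreaRect(q[:,:2].astype(np.float32)),np.median(q[:,2]))
    # disc: dark pixels on warmer
p=ps["top"];W=cloud(p);g=p["frame"].max(2)
for c,p in ps.items():
    W=cloud(p);g=p["frame"].max(2).astype(int)
    m=(W[...,0]>375)&(W[...,0]<475)&(W[...,1]>180)&(W[...,1]<285)&(W[...,2]>20)&(g<110)
    q=W[m];print(c,"disc",m.sum(),cv2.minEnclosingCircle(q[:,:2].astype(np.float32)),q.mean(0).round(1))
    save(p,c+"c.png",(160,100,330,200) if c=="top" else (190,220,370,350),4)
```

```text
top fence 376 [-5.44531378e-02  6.80053311e+02]
top round 121 circ27 [609.8  -3.6  25. ] min/max [[582.0, -29.0, 23.0], [609.0, 21.0, 87.0]]
top square 218 circ27 [604.5 111.4  25. ] min/max [[579.0, 76.0, 21.0], [638.0, 137.0, 84.0]]
top dish 635 circ27 [614.3 185.5  25. ] min/max [[583.0, 154.0, 29.0], [646.0, 217.0, 36.0]]
top roundcap 191 [[593.0, -20.0, 119.0], [625.0, 11.0, 126.0]] mid [608.9  -4.2 121.9] mean [608.6  -3.9 123.3]
top squarecap 193 [[588.0, 97.0, 106.0], [619.0, 129.0, 114.0]] mid [603.7 112.1 110. ] mean [603.3 112.3 111.1]
top potlid 214 [[617.0, 41.0, 48.0], [654.0, 85.0, 61.0]] mid [636.8  63.4  57.1] mean [636.   59.2  51.8]
top mat ((434.637939453125, -260.1205749511719), (167.5125732421875, 216.83409118652344), 0.11181635409593582) 3.705078960222295
top warm ((422.922607421875, 229.9005126953125), (179.51170349121094, 130.1510772705078), 85.61693572998047) 28.098372176824228
scene fence 554 [-5.44100299e-02  6.80857931e+02]
scene round 389 circ27 [608.5  -3.6  25. ] min/max [[602.0, -19.0, 23.0], [636.0, 23.0, 87.0]]
scene square 500 circ27 [604.9 112.4  
[... 241 characters left out ...]
 mean [611.   -1.6 122.9]
scene squarecap 245 [[588.0, 98.0, 105.0], [620.0, 129.0, 114.0]] mid [603.9 113.7 109.8] mean [605.8 113.7 111.3]
scene potlid 298 [[618.0, 41.0, 48.0], [656.0, 78.0, 60.0]] mid [636.1  58.7  55. ] mean [637.1  59.5  51.7]
scene mat ((435.1726379394531, -259.7711486816406), (219.1665802001953, 168.83395385742188), 89.94927215576172) 3.8761249331225827
scene warm ((423.6700744628906, 230.6014862060547), (179.7014923095703, 132.48426818847656), 85.49186706542969) 28.24939326271317
top disc 968 ((422.6679382324219, 230.86036682128906), 42.888553619384766) [422.7 230.6  29.6]
scene disc 957 ((422.5650634765625, 229.1023712158203), 44.04588317871094) [424.2 230.5  29.8]
```

View pics/topc.png

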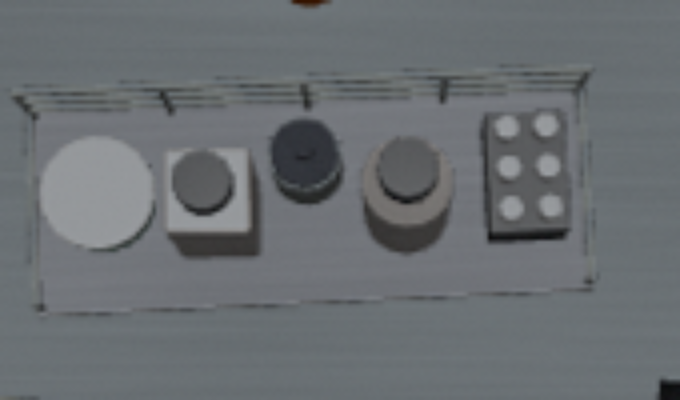

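The crop shows, left to right: white dish, square bottle, steel pot with dark lid at crop (307,150), round bottle, tube block. That confirms my choice of the steel pot. I'll turn the tool first so it closes along rack x.

```bash
cat >> h.py <<'E'
from scipy.spatial.transform import Rotation as Ro
import sys
def go(x,y,z,phi):
    """remaining way to TCP x,y,z (mm), closing line at phi deg: tool units of the moves"""
    o=r.get_obs();R=Ro.from_rotvec(o["eef_rot"]).as_matrix()
    d=R.T@(np.array([x,y,z])-o["tcp_pos"])/30
    f=np.radians(phi);Y=np.array([np.cos(f),np.sin(f),0]);Z=np.array([0,0,-1.]);G=np.c_[np.cross(Y,Z),Y,Z]
    print("t",round(o["clock"],1),"tcp",np.round(o["tcp_pos"],1),"w",round(o["width"],1),"shift",d.round(2),"turn",(np.degrees(Ro.from_matrix(R.T@G).as_rotvec())/6).round(2))
if __name__=="__main__": go(*map(float,sys.argv[1:5]))
E
python3 h.py 609 -3.3 200 3.1; python3 h.py 609 -3.3 56 3.1
```

```text
t 0.9 tcp [208.6 615.6 231.3] w 85.6 shift [-19.26 -15.25   1.04] turn [-0.    0.   11.36]
t 0.9 tcp [208.6 615.6 231.3] w 85.6 shift [-19.26 -15.25   5.84] turn [-0.    0.   11.36]
```

Request:
send_rows:
  steps: "0 0 0 0 0 0.95;0 0 0 0 0 0.95;0 0 0 0 0 0.95;0 0 0 0 0 0.95;0 0 0 0 0 0.95;0 0 0 0 0 0.95;0 0 0 0 0 0.95;0 0 0 0 0 0.95;0 0 0 0 0 0.95;0 0 0 0 0 0.95;0 0 0 0 0 0.95;0 0 0 0 0 0.95"
  gripper: 0
  newtons: 40

```text
clock: 1.9
tcp_pos: [208.6, 615.6, 231.3]
eef_rot: [-2.171, -2.271, 0.0]
force: [-0.3, 0.4, 0.5]
width: 85.4
gripper_force: 0.0
```

```bash
python3 h.py 609 -3.3 200 3.1
```

```text
t 1.9 tcp [208.6 615.6 231.3] w 85.4 shift [-21.21  12.4    1.04] turn [-0.   -0.   -0.08]
```

Request:
send_rows:
  steps: "-0.88 0.52 0 0 0 0;-0.88 0.52 0 0 0 0;-0.88 0.52 0 0 0 0;-0.88 0.52 0 0 0 0;-0.88 0.52 0 0 0 0;-0.88 0.52 0 0 0 0;-0.88 0.52 0 0 0 0;-0.88 0.52 0 0 0 0;-0.88 0.52 0 0 0 0;-0.88 0.52 0 0 0 0;-0.88 0.52 0 0 0 0;-0.88 0.52 0 0 0 0"

```text
clock: 2.9
tcp_pos: [412.2, 307.2, 231.6]
eef_rot: [-2.165, -2.276, -0.001]
force: [0.5, 0.3, 0.1]
width: 85.3
gripper_force: 0.0
```

Request:
send_rows:
  steps: "-0.88 0.52 0 0 0 -0.08;-0.88 0.52 0 0 0 0;-0.88 0.52 0 0 0 0;-0.88 0.52 0 0 0 0;-0.88 0.52 0 0 0 0;-0.88 0.52 0 0 0 0;-0.88 0.52 0 0 0 0;-0.88 0.52 0 0 0 0;-0.88 0.52 0 0 0 0;-0.88 0.52 0 0 0 0;-0.88 0.52 0 0 0 0;0 0 0 0 0 0"

```text
clock: 3.9
tcp_pos: [601.5, 21.9, 231.6]
eef_rot: [2.161, 2.276, -0.002]
force: [0.3, -1.5, -0.4]
width: 85.5
gripper_force: 0.0
```

```bash
python3 h.py 609 -3.3 56 3.1
python3 - <<'E'
from h import *
p=eyes.snapshot("wrist");save(p,"w1.png")
W=cloud(p);q=W.reshape(-1,3);q=q[~np.isnan(q[:,0])]
for n,(x,y,z0,z1) in dict(roundcap=(609,-3,118,135),sqcap=(604,113,106,120),pot=(637,59,47,54.5)).items():
    s=q[(abs(q[:,0]-x)<30)&(abs(q[:,1]-y)<30)&(q[:,2]>z0)&(q[:,2]<z1)]
    if len(s)>5: print(n,len(s),((s.min(0)+s.max(0))/2).round(1),s.mean(0).round(1),np.ptp(s,0).round())
E
```

```text
t 3.9 tcp [601.5  21.9 231.6] w 85.5 shift [-0.83  0.2   5.86] turn [ 0.01  0.03 -0.02]
roundcap 1158 [608.6  -3.2 122.1] [608.6  -2.3 123.5] [35. 34.  8.]
sqcap 1490 [603.9 112.8 110.4] [603.6 112.9 111.6] [34. 34.  7.]
pot 1118 [635.1  59.3  50.4] [635.4  59.   50.7] [42. 43.  7.]
```

Request:
send_rows:
  steps: "-0.42 0.1 0 0 0 0;-0.41 0.1 0 0 0 0;0 0 0.9 0 0 0;0 0 0.9 0 0 0;0 0 0.9 0 0 0;0 0 0.8 0 0 0;0 0 0.7 0 0 0;0 0 0.6 0 0 0;0 0 0.5 0 0 0;0 0 0.4 0 0 0;0 0 0.16 0 0 0;0 0 0 0 0 0"

```text
clock: 4.95
tcp_pos: [606.4, 4.6, 54.7]
eef_rot: [-2.154, -2.285, 0.002]
force: [-0.8, 0.9, -1.1]
width: 85.2
gripper_force: 0.0
```

```bash
python3 h.py 609 -3.2 56 3.1
```

```text
t 5.0 tcp [606.4   4.6  54.7] w 85.2 shift [-0.27  0.07 -0.04] turn [-0.01 -0.    0.05]
```

Request:
send_rows:
  steps: "-0.09 0.02 -0.04 0 0 0;-0.09 0.02 0 0 0 0;-0.09 0.03 0 0 0 0.05;0 0 0 0 0 0;0 0 0 0 0 0"

```text
clock: 5.37
tcp_pos: [610.0, -4.3, 57.2]
eef_rot: [2.162, 2.279, 0.001]
force: [0.4, 0.8, 0.1]
width: 85.3
gripper_force: 0.0
```

```bash
python3 h.py 609 -3.2 56 3.1
```

```text
t 5.4 tcp [610.   -4.3  57.2] w 85.3 shift [ 0.04 -0.03  0.04] turn [ 0.01 -0.   -0.01]
```

Request:
send_rows:
  steps: "0 0 0 0 0 0;0 0 0 0 0 0;0 0 0 0 0 0;0 0 0 0 0 0;0 0 0 0 0 0;0 0 0 0 0 0;0 0 0 0 0 0;0 0 0 0 0 0;0 0 0 0 0 0;0 0 0 0 0 0"
  gripper: 1
  newtons: 40

```text
clock: 6.2
tcp_pos: [609.5, -3.8, 57.0]
eef_rot: [-2.161, -2.28, -0.0]
force: [-2.6, 0.2, 5.8]
width: 52.9
gripper_force: 41.6
```

```bash
python3 h.py 445 -305 156 3.1
```

```text
t 6.2 tcp [609.5  -3.8  57. ] w 52.9 shift [-9.73 -6.01 -3.3 ] turn [-0.   -0.   -0.01]
```

Request:
send_rows:
  steps: "0 0 -0.2 0 0 0;0 0 -0.4 0 0 0;0 0 -0.5 0 0 0;0 0 -0.5 0 0 0;0 0 -0.5 0 0 0;0 0 -0.5 0 0 0;0 0 -0.4 0 0 0;0 0 -0.2 0 0 0;0 0 -0.1 0 0 0;0 0 0 0 0 0"

```text
clock: 7.03
tcp_pos: [609.8, -3.8, 156.2]
eef_rot: [2.161, 2.28, 0.001]
force: [-0.4, -0.0, -1.3]
width: 53.2
gripper_force: 42.3
```

Request:
send_rows:
  steps: "-0.3 -0.2 0 0 0 0;-0.5 -0.3 0 0 0 0;-0.5 -0.3 0 0 0 0;-0.5 -0.3 0 0 0 0;-0.5 -0.3 0 0 0 0;-0.5 -0.3 0 0 0 0;-0.5 -0.3 0 0 0 0;-0.5 -0.3 0 0 0 0;-0.5 -0.3 0 0 0 0;-0.5 -0.3 0 0 0 0;-0.5 -0.3 0 0 0 0;-0.5 -0.3 0 0 0 0"

```text
clock: 8.03
tcp_pos: [512.9, -185.0, 155.8]
eef_rot: [2.162, 2.279, 0.0]
force: [0.8, -0.2, -1.3]
width: 52.8
gripper_force: 42.4
```

Request:
send_rows:
  steps: "-0.5 -0.3 0 0 0 0;-0.5 -0.3 0 0 0 0;-0.5 -0.3 0 0 0 0;-0.5 -0.3 0 0 0 0;-0.5 -0.3 0 0 0 0;-0.5 -0.3 0 0 0 0;-0.3 -0.2 0 0 0 0;-0.2 -0.1 0 0 0 0;0 0 0 0 0 0"

```text
clock: 8.78
tcp_pos: [455.7, -293.0, 155.8]
eef_rot: [2.164, 2.277, -0.0]
force: [0.8, 0.5, -1.6]
width: 52.6
gripper_force: 42.4
```

```bash
python3 h.py 445 -305 56 3.1
```

```text
t 8.8 tcp [ 455.7 -293.   155.8] w 52.6 shift [-0.38 -0.38  3.33] turn [ 0.    0.   -0.03]
```

Request:
send_rows:
  steps: "-0.2 -0.2 0.3 0 0 0;-0.18 -0.18 0.5 0 0 0;0 0 0.5 0 0 0;0 0 0.5 0 0 0;0 0 0.5 0 0 0;0 0 0.4 0 0 0;0 0 0.3 0 0 0;0 0 0.15 0 0 0;0 0 0.1 0 0 0;0 0 0.05 0 0 0;0 0 0 0 0 0"

```text
clock: 9.7
tcp_pos: [446.1, -303.6, 56.9]
eef_rot: [2.161, 2.28, 0.0]
force: [0.7, 0.9, -1.3]
width: 52.8
gripper_force: 42.4
```

```bash
python3 h.py 445 -305 55 3.1
```

```text
t 9.7 tcp [ 446.1 -303.6   56.9] w 52.8 shift [-0.05 -0.04  0.06] turn [ 0.    0.   -0.01]
```

Lower the last 2 mm, release, back off upward.

Request:
send_rows:
  steps: "0 0 0.04 0 0 0;0 0 0.03 0 0 0;0 0 0 0 0 0;0 0 0 0 0 0"

```text
clock: 10.03
tcp_pos: [446.3, -303.7, 55.0]
eef_rot: [2.161, 2.279, 0.001]
force: [0.2, -0.7, 0.6]
width: 52.8
gripper_force: 42.5
```

Request:
send_rows:
  steps: "0 0 0 0 0 0;0 0 0 0 0 0;0 0 0 0 0 0;0 0 0 0 0 0;0 0 0 0 0 0;0 0 0 0 0 0;0 0 0 0 0 0;0 0 0 0 0 0;0 0 0 0 0 0"
  gripper: 0

```text
clock: 10.78
tcp_pos: [445.9, -303.5, 54.6]
eef_rot: [2.161, 2.28, -0.0]
force: [-0.1, 0.3, 0.2]
width: 85.5
gripper_force: 0.0
```

Request:
send_rows:
  steps: "0 0 -0.3 0 0 0;0 0 -0.6 0 0 0;0 0 -0.8 0 0 0;0 0 -0.8 0 0 0;0 0 -0.8 0 0 0;0 0 -0.8 0 0 0;0 0 -0.8 0 0 0;0 0 -0.3 0 0 0;0 0 0 0 0 0"

```text
clock: 11.53
tcp_pos: [446.9, -304.3, 213.2]
eef_rot: [2.159, 2.277, 0.003]
force: [0.3, -0.6, -1.0]
width: 85.3
gripper_force: 0.0
```

```bash
python3 h.py 604 112.8 200 3.1
```

```text
t 11.5 tcp [ 446.9 -304.3  213.2] w 85.3 shift [13.6   5.97  0.45] turn [ 0.04  0.01 -0.01]
```

Request:
send_rows:
  steps: "0.4 0.18 0 0 0 0;0.8 0.35 0 0 0 0;0.8 0.35 0 0 0 0;0.8 0.35 0 0 0 0;0.8 0.35 0 0 0 0;0.8 0.35 0 0 0 0;0.8 0.35 0 0 0 0;0.8 0.35 0 0 0 0;0.8 0.35 0 0 0 0;0.8 0.35 0 0 0 0;0.8 0.35 0 0 0 0;0.8 0.35 0 0 0 0"

```text
clock: 12.53
tcp_pos: [551.5, -20.2, 209.2]
eef_rot: [-2.161, -2.279, 0.002]
force: [0.5, -1.1, -0.0]
width: 85.0
gripper_force: 0.0
```

Request:
send_rows:
  steps: "0.8 0.35 0 0 0 0;0.8 0.35 0 0 0 0;0.8 0.35 0 0 0 0;0.8 0.35 0 0 0 0;0.8 0.35 0 0 0 0;0.4 0.18 0 0 0 0;0 0 0 0 0 0;0 0 0 0 0 0"

```text
clock: 13.2
tcp_pos: [602.3, 113.0, 209.4]
eef_rot: [-2.161, -2.28, 0.004]
force: [0.5, -1.0, -0.5]
width: 85.4
gripper_force: 0.0
```

```bash
python3 h.py 604 112.8 46 3.1
```

```text
t 13.2 tcp [602.3 113.  209.4] w 85.4 shift [-0.    0.07  5.45] turn [-0.02  0.01 -0.  ]
```

Request:
send_rows:
  steps: "0 0.06 0.5 0 0 0;0 0 0.8 0 0 0;0 0 0.8 0 0 0;0 0 0.8 0 0 0;0 0 0.7 0 0 0;0 0 0.6 0 0 0;0 0 0.5 0 0 0;0 0 0.4 0 0 0;0 0 0.2 0 0 0;0 0 0.12 0 0 0;0 0 0 0 0 0;0 0 0 0 0 0"

```text
clock: 14.2
tcp_pos: [605.0, 113.3, 48.7]
eef_rot: [2.161, 2.279, 0.001]
force: [0.2, -0.2, -0.3]
width: 85.5
gripper_force: 0.0
```

```bash
python3 h.py 604 112.8 46 3.1
```

```text
t 14.2 tcp [605.  113.3  48.7] w 85.5 shift [-0.01 -0.03  0.09] turn [ 0.01 -0.   -0.01]
```

Request:
send_rows:
  steps: "0 -0.03 0.05 0 0 0;0 0 0.04 0 0 0;0 0 0 0 0 0;0 0 0 0 0 0"

```text
clock: 14.53
tcp_pos: [603.7, 113.6, 45.5]
eef_rot: [2.161, 2.28, 0.0]
force: [0.1, 0.4, 0.2]
width: 85.4
gripper_force: 0.0
```

Request:
send_rows:
  steps: "0 0 0 0 0 0;0 0 0 0 0 0;0 0 0 0 0 0;0 0 0 0 0 0;0 0 0 0 0 0;0 0 0 0 0 0;0 0 0 0 0 0;0 0 0 0 0 0;0 0 0 0 0 0;0 0 0 0 0 0"
  gripper: 1

```text
clock: 15.37
tcp_pos: [603.7, 113.6, 45.5]
eef_rot: [-2.161, -2.28, -0.0]
force: [-2.2, 0.6, 4.0]
width: 50.1
gripper_force: 41.5
```

```bash
python3 h.py 445 -215 146 3.1
```

```text
t 15.4 tcp [603.7 113.6  45.5] w 50.1 shift [-10.65  -5.87  -3.35] turn [ 0.   -0.   -0.01]
```

Request:
send_rows:
  steps: "0 0 -0.2 0 0 0;0 0 -0.4 0 0 0;0 0 -0.5 0 0 0;0 0 -0.5 0 0 0;0 0 -0.5 0 0 0;0 0 -0.5 0 0 0;0 0 -0.4 0 0 0;0 0 -0.2 0 0 0;0 0 -0.1 0 0 0;0 0 0 0 0 0"

```text
clock: 16.2
tcp_pos: [603.8, 113.6, 144.8]
eef_rot: [2.161, 2.28, 0.001]
force: [0.1, -0.3, -2.8]
width: 49.5
gripper_force: 41.6
```

Request:
send_rows:
  steps: "-0.3 -0.17 0 0 0 0;-0.55 -0.3 0 0 0 0;-0.55 -0.3 0 0 0 0;-0.55 -0.3 0 0 0 0;-0.55 -0.3 0 0 0 0;-0.55 -0.3 0 0 0 0;-0.55 -0.3 0 0 0 0;-0.55 -0.3 0 0 0 0;-0.55 -0.3 0 0 0 0;-0.55 -0.3 0 0 0 0;-0.55 -0.3 0 0 0 0;-0.55 -0.3 0 0 0 0"

```text
clock: 17.2
tcp_pos: [508.9, -83.9, 144.4]
eef_rot: [-2.162, -2.28, -0.0]
force: [0.7, -0.0, -1.7]
width: 49.8
gripper_force: 41.6
```

Request:
send_rows:
  steps: "-0.55 -0.3 0 0 0 0;-0.55 -0.3 0 0 0 0;-0.55 -0.3 0 0 0 0;-0.55 -0.3 0 0 0 0;-0.55 -0.3 0 0 0 0;-0.55 -0.3 0 0 0 0;-0.4 -0.22 0 0 0 0;-0.3 -0.2 0 0 0 0;0 0 0 0 0 0;0 0 0 0 0 0"

```text
clock: 18.03
tcp_pos: [449.5, -205.8, 144.4]
eef_rot: [-2.162, -2.279, -0.001]
force: [0.4, 1.4, -2.2]
width: 49.8
gripper_force: 41.7
```

```bash
python3 h.py 445 -215 45 3.1
```

```text
t 18.0 tcp [ 449.5 -205.8  144.4] w 49.8 shift [-0.3  -0.17  3.31] turn [ 0.   -0.   -0.02]
```

Final z for the mat is 43.5 (36.9 mm = 3.36 units in total).

Request:
send_rows:
  steps: "-0.15 -0.1 0.3 0 0 0;-0.15 -0.07 0.5 0 0 0;0 0 0.5 0 0 0;0 0 0.5 0 0 0;0 0 0.5 0 0 0;0 0 0.4 0 0 0;0 0 0.3 0 0 0;0 0 0.15 0 0 0;0 0 0.1 0 0 0;0 0 0.05 0 0 0;0 0 0 0 0 0;0 0 0 0 0 0"

```text
clock: 19.03
tcp_pos: [445.5, -215.0, 45.8]
eef_rot: [2.161, 2.279, 0.001]
force: [-0.0, -0.3, -1.5]
width: 49.7
gripper_force: 41.7
```

```bash
python3 h.py 445 -215 43.5 3.1
```

```text
t 19.0 tcp [ 445.5 -215.    45.8] w 49.7 shift [ 0.   -0.02  0.08] turn [ 0.01  0.   -0.01]
```

Request:
send_rows:
  steps: "0 0 0.04 0 0 0;0 0 0.03 0 0 0;0 0 0 0 0 0;0 0 0 0 0 0"

```text
clock: 19.37
tcp_pos: [445.4, -214.9, 43.5]
eef_rot: [2.161, 2.28, 0.001]
force: [0.2, 0.2, -0.4]
width: 49.8
gripper_force: 41.7
```

Request:
send_rows:
  steps: "0 0 0 0 0 0;0 0 0 0 0 0;0 0 0 0 0 0;0 0 0 0 0 0;0 0 0 0 0 0;0 0 0 0 0 0;0 0 0 0 0 0;0 0 0 0 0 0;0 0 0 0 0 0"
  gripper: 0

```text
clock: 20.12
tcp_pos: [445.1, -214.9, 43.2]
eef_rot: [2.161, 2.28, -0.0]
force: [-0.8, -1.1, -0.1]
width: 85.8
gripper_force: 0.0
```

Request:
send_rows:
  steps: "0 0 -0.3 0 0 0;0 0 -0.6 0 0 0;0 0 -0.8 0 0 0;0 0 -0.8 0 0 0;0 0 -0.8 0 0 0;0 0 -0.8 0 0 0;0 0 -0.8 0 0 0;0 0 -0.3 0 0 0;0 0 0 0 0 0"

```text
clock: 20.87
tcp_pos: [446.3, -215.4, 201.7]
eef_rot: [2.159, 2.277, 0.005]
force: [-0.3, 0.0, -0.5]
width: 85.1
gripper_force: 0.0
```

```bash
python3 h.py 636 59.2 200 3.1
python3 - <<'E'
from h import *
p=eyes.snapshot("top");save(p,"top1.png",(120,60,430,290),2.5)
p=eyes.snapshot("scene");q=cloud(p).reshape(-1,3);q=q[~np.isnan(q[:,0])]
s=q[(abs(q[:,0]-637)<30)&(abs(q[:,1]-59)<30)&(q[:,2]>48)&(q[:,2]<54.5)]
print("pot",len(s),((s.min(0)+s.max(0))/2).round(1))
E
```

```text
t 20.9 tcp [ 446.3 -215.4  201.7] w 85.1 shift [8.81 6.8  0.08] turn [ 0.04  0.   -0.01]
pot 269 [635.9  59.   51.2]
```

View pics/top1.png

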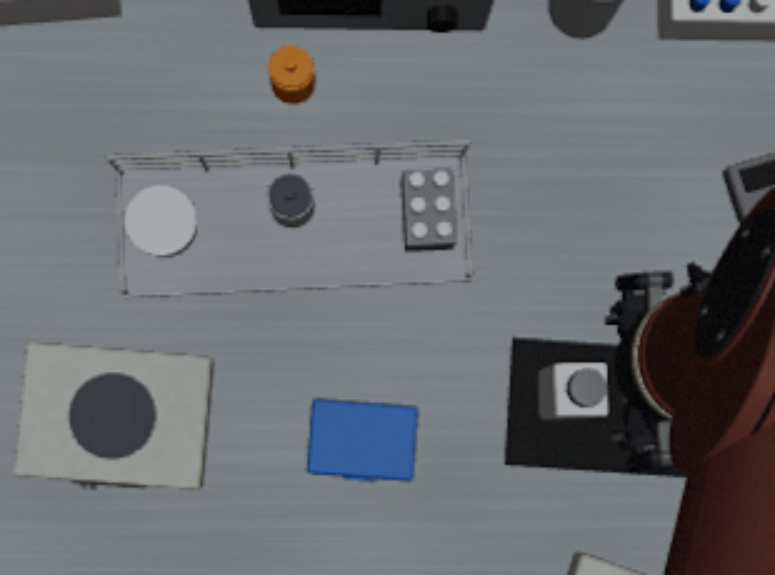

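The square bottle stands upright on the mat at (585,388), the pot is free in the rack at (291,200), and the arm hides the round bottle. Next I'll go over the pot and turn 90°.

Request:
send_rows:
  steps: "0.4 0.31 0 0 0 0;0.8 0.62 0 0 0 0;0.8 0.62 0 0 0 0;0.8 0.62 0 0 0 0;0.8 0.62 0 0 0 0;0.8 0.62 0 0 0 0;0.8 0.62 0 0 0 0;0.8 0.62 0 0 0 0;0.8 0.62 0 0 0 0;0.8 0.62 0 0 0 0;0.8 0.62 0 0 0 0;0.4 0.3 0 0 0 0"

```text
clock: 21.97
tcp_pos: [635.6, 65.0, 196.4]
eef_rot: [-2.155, -2.283, 0.003]
force: [-1.5, 1.1, -0.2]
width: 85.7
gripper_force: 0.0
```

Request:
send_rows:
  steps: "0 0 0 0 0 -0.9;0 0 0 0 0 -0.9;0 0 0 0 0 -0.9;0 0 0 0 0 -0.9;0 0 0 0 0 -0.9;0 0 0 0 0 -0.9;0 0 0 0 0 -0.9;0 0 0 0 0 -0.9;0 0 0 0 0 -0.9;0 0 0 0 0 -0.9;0 0 0 0 0 -0.9;0 0 0 0 0 -0.9"

```text
clock: 22.97
tcp_pos: [634.3, 59.9, 197.3]
eef_rot: [-0.596, -3.082, 0.002]
force: [1.1, -0.2, 0.7]
width: 85.2
gripper_force: 0.0
```

Request:
send_rows:
  steps: "0 0 0 0 0 -0.9;0 0 0 0 0 -0.9;0 0 0 0 0 -0.9;0 0 0 0 0 -0.9;0 0 0 0 0 -0.6;0 0 0 0 0 0;0 0 0 0 0 0"

```text
clock: 23.55
tcp_pos: [634.5, 59.8, 197.8]
eef_rot: [0.08, -3.138, 0.0]
force: [-0.6, -0.5, -0.5]
width: 85.2
gripper_force: 0.0
```

```bash
python3 h.py 636.3 59.1 13 93.1
```

```text
t 23.6 tcp [634.5  59.8 197.8] w 85.2 shift [-0.07 -0.02  6.16] turn [-0.   -0.02 -0.03]
```

Request:
send_rows:
  steps: "-0.06 -0.02 0.5 0 0 0;0 0 0.8 0 0 0;0 0 0.8 0 0 0;0 0 0.8 0 0 0;0 0 0.8 0 0 0;0 0 0.7 0 0 0;0 0 0.6 0 0 0;0 0 0.5 0 0 0;0 0 0.3 0 0 0;0 0 0.2 0 0 0;0 0 0 0 0 0;0 0 0 0 0 0"

```text
clock: 24.55
tcp_pos: [637.1, 59.2, 19.5]
eef_rot: [-0.083, 3.14, -0.0]
force: [0.5, -0.2, 0.5]
width: 85.4
gripper_force: 0.0
```

```bash
python3 h.py 636.3 59.1 13 93.1
```

```text
t 24.6 tcp [637.1  59.2  19.5] w 85.4 shift [ 0.03 -0.    0.22] turn [-0.    0.   -0.01]
```

Request:
send_rows:
  steps: "0.02 0 0.1 0 0 0;0 0 0.08 0 0 0;0 0 0.04 0 0 0;0 0 0 0 0 0;0 0 0 0 0 0"

```text
clock: 24.97
tcp_pos: [636.3, 59.1, 12.8]
eef_rot: [-0.084, 3.14, 0.0]
force: [0.3, -0.2, 0.2]
width: 85.3
gripper_force: 0.0
```

Request:
send_rows:
  steps: "0 0 0 0 0 0;0 0 0 0 0 0;0 0 0 0 0 0;0 0 0 0 0 0;0 0 0 0 0 0;0 0 0 0 0 0;0 0 0 0 0 0;0 0 0 0 0 0;0 0 0 0 0 0;0 0 0 0 0 0"
  gripper: 1

```text
clock: 25.8
tcp_pos: [636.5, 59.1, 12.9]
eef_rot: [-0.084, 3.14, 0.0]
force: [-1.4, 0.2, 4.9]
width: 45.1
gripper_force: 41.0
```

```bash
python3 h.py 423.3 230.4 113 93.1
```

```text
t 25.8 tcp [636.5  59.1  12.9] w 45.1 shift [ 6.79  6.08 -3.34] turn [ 0.    0.   -0.01]
```

Request:
send_rows:
  steps: "0 0 -0.2 0 0 0;0 0 -0.4 0 0 0;0 0 -0.5 0 0 0;0 0 -0.5 0 0 0;0 0 -0.5 0 0 0;0 0 -0.5 0 0 0;0 0 -0.4 0 0 0;0 0 -0.2 0 0 0;0 0 -0.1 0 0 0;0 0 0 0 0 0"

```text
clock: 26.63
tcp_pos: [636.4, 59.2, 112.1]
eef_rot: [-0.084, 3.14, 0.0]
force: [-0.4, -0.1, -2.0]
width: 45.0
gripper_force: 41.1
```

Request:
send_rows:
  steps: "0.3 0.27 0 0 0 0;0.5 0.45 0 0 0 0;0.5 0.45 0 0 0 0;0.5 0.45 0 0 0 0;0.5 0.45 0 0 0 0;0.5 0.45 0 0 0 0;0.5 0.45 0 0 0 0;0.5 0.45 0 0 0 0;0.5 0.45 0 0 0 0;0.5 0.45 0 0 0 0;0.5 0.45 0 0 0 0;0.5 0.45 0 0 0 0"

```text
clock: 27.63
tcp_pos: [452.0, 206.7, 110.7]
eef_rot: [0.085, -3.139, 0.001]
force: [0.7, -0.2, -1.2]
width: 45.0
gripper_force: 41.1
```

Request:
send_rows:
  steps: "0.4 0.36 0 0 0 0;0.3 0.27 0 0 0 0;0.2 0.18 0 0 0 0;0.1 0.09 0 0 0 0;0 0 0 0 0 0;0 0 0 0 0 0"

```text
clock: 28.13
tcp_pos: [422.9, 231.2, 111.4]
eef_rot: [0.084, -3.14, 0.001]
force: [0.8, -0.5, -1.2]
width: 45.0
gripper_force: 41.1
```

```bash
python3 h.py 423.3 230.4 38 93.1
```

```text
t 28.1 tcp [422.9 231.2 111.4] w 45.0 shift [-0.01 -0.03  2.45] turn [-0.   -0.   -0.01]
```

Request:
send_rows:
  steps: "0 -0.02 0.3 0 0 0;0 0 0.5 0 0 0;0 0 0.5 0 0 0;0 0 0.4 0 0 0;0 0 0.3 0 0 0;0 0 0.2 0 0 0;0 0 0.13 0 0 0;0 0 0.08 0 0 0;0 0 0.03 0 0 0;0 0 0 0 0 0;0 0 0 0 0 0"

```text
clock: 29.05
tcp_pos: [423.1, 231.2, 38.9]
eef_rot: [-0.084, 3.14, 0.001]
force: [0.4, 0.1, -1.1]
width: 45.1
gripper_force: 41.1
```

```bash
python3 h.py 423.3 230.4 37 93.1
```

```text
t 29.1 tcp [423.1 231.2  38.9] w 45.1 shift [-0.   -0.03  0.06] turn [ 0.    0.01 -0.01]
```

Request:
send_rows:
  steps: "0 0 0.04 0 0 0;0 0 0.02 0 0 0;0 0 0 0 0 0;0 0 0 0 0 0"

```text
clock: 29.38
tcp_pos: [423.0, 231.1, 36.8]
eef_rot: [-0.084, 3.14, 0.0]
force: [1.1, -0.4, 0.2]
width: 45.1
gripper_force: 41.2
```

Request:
send_rows:
  steps: "0 0 0 0 0 0;0 0 0 0 0 0;0 0 0 0 0 0;0 0 0 0 0 0;0 0 0 0 0 0;0 0 0 0 0 0;0 0 0 0 0 0;0 0 0 0 0 0;0 0 0 0 0 0"
  gripper: 0

```text
clock: 30.13
tcp_pos: [422.8, 230.9, 36.6]
eef_rot: [0.084, -3.14, 0.0]
force: [-0.5, 0.3, 0.3]
width: 85.3
gripper_force: 0.0
```

Request:
send_rows:
  steps: "0 0 -0.3 0 0 0;0 0 -0.6 0 0 0;0 0 -0.8 0 0 0;0 0 -0.8 0 0 0;0 0 -0.8 0 0 0;0 0 -0.8 0 0 0;0 0 -0.8 0 0 0;0 0 -0.5 0 0 0;0 0 0 0 0 0;0 0 0 0 0 0"

```text
clock: 30.97
tcp_pos: [423.2, 231.2, 199.8]
eef_rot: [-0.084, 3.139, 0.002]
force: [0.5, 0.8, -1.4]
width: 85.3
gripper_force: 0.0
```

Request:
send_rows:
  steps: "0 0 0 0 0 0.9;0 0 0 0 0 0.9;0 0 0 0 0 0.9;0 0 0 0 0 0.9;0 0 0 0 0 0.9;0 0 0 0 0 0.9;0 0 0 0 0 0.9;0 0 0 0 0 0.9;0 0 0 0 0 0.9;0 0 0 0 0 0.9;0 0 0 0 0 0.9;0 0 0 0 0 0.9"

```text
clock: 31.97
tcp_pos: [422.2, 230.5, 197.5]
eef_rot: [-1.618, -2.692, 0.003]
force: [-0.3, 0.2, 0.3]
width: 85.4
gripper_force: 0.0
```

Request:
send_rows:
  steps: "0 0 0 0 0 0.9;0 0 0 0 0 0.9;0 0 0 0 0 0.9;0 0 0 0 0 0.9;0 0 0 0 0 0.6;0 0 0 0 0 0"

```text
clock: 32.47
tcp_pos: [422.2, 230.5, 197.6]
eef_rot: [-2.165, -2.276, 0.003]
force: [0.1, 0.1, -0.1]
width: 85.1
gripper_force: 0.0
```

```bash
python3 h.py 445.2 -214.9 205 3.1
python3 - <<'E'
from h import *
p=eyes.snapshot("top");save(p,"top2.png",(120,60,430,290),2.5)
S=eyes.snapshot("scene")
for P in (p,S):
    q=cloud(P).reshape(-1,3);q=q[~np.isnan(q[:,0])]
    for n,(x,y,z0,z1) in dict(pot=(423,230,72,77),rnd=(445,-304,110,124),sq=(445,-215,102,113)).items():
        s=q[(abs(q[:,0]-x)<30)&(abs(q[:,1]-y)<30)&(q[:,2]>z0)&(q[:,2]<z1)]
        if len(s)>5: print(n,len(s),((s.min(0)+s.max(0))/2).round(1),np.ptp(s,0).round())
E
```

```text
t 32.5 tcp [422.2 230.5 197.6] w 85.1 shift [-14.87   0.02  -0.23] turn [-0.02  0.01 -0.04]
pot 200 [422.  230.5  74.5] [39. 42.  5.]
rnd 191 [ 445.9 -302.5  117.6] [34. 33. 13.]
sq 186 [ 446.4 -215.5  107.7] [34. 33. 10.]
pot 214 [423.5 231.4  74.5] [45. 41.  5.]
rnd 152 [ 447.3 -302.6  117.1] [34. 36. 14.]
sq 149 [ 447.2 -214.6  107.3] [35. 36. 10.]
```

View pics/top2.png

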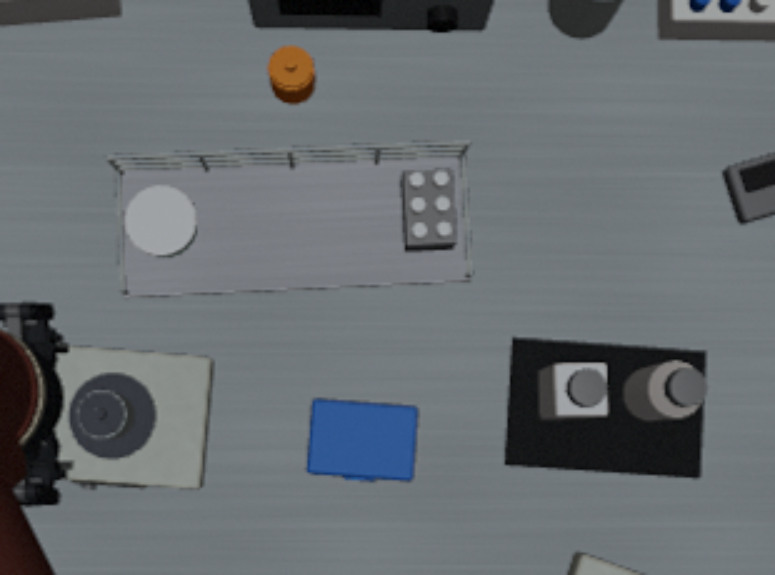

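The pot sits in the middle of the disc at (102,413). Both bottles stand on the mat, at (585,388) and (675,388). Now the square bottle goes back first.

Request:
send_rows:
  steps: "-0.4 0.15 0 0 0 0;-0.8 0.3 0 0 0 0;-0.8 0.3 0 0 0 0;-0.8 0.3 0 0 0 0;-0.8 0.3 0 0 0 0;-0.8 0 0 0 0 0;-0.8 0 0 0 0 0;-0.8 0 0 0 0 0;-0.8 0 0 0 0 0;-0.8 0 0 0 0 0;-0.8 0 0 0 0 0;-0.8 0 0 0 0 0"

```text
clock: 33.57
tcp_pos: [477.6, -43.7, 198.4]
eef_rot: [-2.158, -2.282, 0.001]
force: [0.4, 0.2, 0.3]
width: 86.0
gripper_force: 0.0
```

Request:
send_rows:
  steps: "-0.8 -0.2 0 0 0 0;-0.8 -0.2 0 0 0 0;-0.8 -0.2 0 0 0 0;-0.8 -0.2 0 0 0 0;-0.8 -0.2 0 0 0 0;-0.7 -0.2 0 0 0 0;-0.5 -0.1 0 0 0 0;-0.3 0 0 0 0 0;0 0 0 0 0 0;0 0 0 0 0 0"

```text
clock: 34.4
tcp_pos: [447.9, -208.9, 198.4]
eef_rot: [-2.16, -2.28, 0.001]
force: [-0.8, 0.3, -0.2]
width: 85.5
gripper_force: 0.0
```

```bash
python3 h.py 445.2 -214.9 43.5 3.1
```

```text
t 34.4 tcp [ 447.9 -208.9  198.4] w 85.5 shift [-0.2  -0.1   5.16] turn [-0.01 -0.   -0.  ]
```

Request:
send_rows:
  steps: "-0.1 -0.05 0 0 0 0;-0.1 -0.05 0.4 0 0 0;0 0 0.7 0 0 0;0 0 0.8 0 0 0;0 0 0.8 0 0 0;0 0 0.7 0 0 0;0 0 0.6 0 0 0;0 0 0.4 0 0 0;0 0 0.3 0 0 0;0 0 0.2 0 0 0;0 0 0 0 0 0;0 0 0 0 0 0"

```text
clock: 35.4
tcp_pos: [445.4, -215.3, 51.9]
eef_rot: [2.161, 2.28, -0.0]
force: [0.2, 0.4, 0.5]
width: 85.5
gripper_force: 0.0
```

```bash
python3 h.py 445.2 -214.9 43.5 3.1
```

```text
t 35.4 tcp [ 445.4 -215.3   51.9] w 85.5 shift [ 0.02 -0.01  0.28] turn [ 0.  0. -0.]
```

Request:
send_rows:
  steps: "0.02 -0.01 0.14 0 0 0;0 0 0.1 0 0 0;0 0 0.04 0 0 0;0 0 0 0 0 0;0 0 0 0 0 0"

```text
clock: 35.82
tcp_pos: [444.9, -215.0, 43.4]
eef_rot: [2.161, 2.28, 0.0]
force: [-0.4, 0.7, -0.6]
width: 85.4
gripper_force: 0.0
```

Request:
send_rows:
  steps: "0 0 0 0 0 0;0 0 0 0 0 0;0 0 0 0 0 0;0 0 0 0 0 0;0 0 0 0 0 0;0 0 0 0 0 0;0 0 0 0 0 0;0 0 0 0 0 0;0 0 0 0 0 0;0 0 0 0 0 0"
  gripper: 1

```text
clock: 36.65
tcp_pos: [445.0, -215.0, 43.5]
eef_rot: [2.161, 2.28, 0.0]
force: [-1.1, 1.5, 5.6]
width: 49.9
gripper_force: 40.7
```

Request:
send_rows:
  steps: "0 0 -0.2 0 0 0;0 0 -0.4 0 0 0;0 0 -0.5 0 0 0;0 0 -0.5 0 0 0;0 0 -0.5 0 0 0;0 0 -0.5 0 0 0;0 0 -0.4 0 0 0;0 0 -0.2 0 0 0;0 0 -0.1 0 0 0;0 0 0 0 0 0"

```text
clock: 37.48
tcp_pos: [445.0, -214.9, 142.8]
eef_rot: [2.161, 2.279, 0.001]
force: [-0.6, 0.5, -2.4]
width: 49.8
gripper_force: 41.8
```

```bash
python3 h.py 603.7 113.6 45.5 3.1
```

```text
t 37.5 tcp [ 445.  -214.9  142.8] w 49.8 shift [10.65  5.86  3.25] turn [ 0.01  0.   -0.01]
```

Request:
send_rows:
  steps: "0.3 0.17 0 0 0 0;0.55 0.3 0 0 0 0;0.55 0.3 0 0 0 0;0.55 0.3 0 0 0 0;0.55 0.3 0 0 0 0;0.55 0.3 0 0 0 0;0.55 0.3 0 0 0 0;0.55 0.3 0 0 0 0;0.55 0.3 0 0 0 0;0.55 0.3 0 0 0 0;0.55 0.3 0 0 0 0;0.55 0.3 0 0 0 0"

```text
clock: 38.48
tcp_pos: [538.4, -17.3, 141.1]
eef_rot: [-2.16, -2.279, 0.002]
force: [0.1, -0.6, -2.4]
width: 49.6
gripper_force: 41.8
```

Request:
send_rows:
  steps: "0.55 0.3 0 0 0 0;0.55 0.3 0 0 0 0;0.55 0.3 0 0 0 0;0.55 0.3 0 0 0 0;0.55 0.3 0 0 0 0;0.55 0.3 0 0 0 0;0.4 0.23 0 0 0 0;0.3 0.17 0 0 0 0;0.2 0.12 0 0 0 0;0.1 0.06 0 0 0 0;0 0 0 0 0 0;0 0 0 0 0 0"

```text
clock: 39.48
tcp_pos: [603.0, 112.6, 142.2]
eef_rot: [2.162, 2.279, -0.001]
force: [0.3, -0.9, -2.4]
width: 49.8
gripper_force: 41.8
```

```bash
python3 h.py 603.7 113.6 45.5 3.1
```

```text
t 39.5 tcp [603.  112.6 142.2] w 49.8 shift [0.03 0.03 3.22] turn [-0.    0.   -0.02]
```

Request:
send_rows:
  steps: "0.03 0.03 0.3 0 0 0;0 0 0.5 0 0 0;0 0 0.5 0 0 0;0 0 0.5 0 0 0;0 0 0.5 0 0 0;0 0 0.35 0 0 0;0 0 0.25 0 0 0;0 0 0.15 0 0 0;0 0 0.07 0 0 0;0 0 0.03 0 0 0;0 0 0 0 0 0;0 0 0 0 0 0"

```text
clock: 40.48
tcp_pos: [604.3, 114.5, 48.4]
eef_rot: [2.161, 2.279, 0.001]
force: [-0.6, 0.4, -2.1]
width: 49.7
gripper_force: 41.8
```

```bash
python3 h.py 603.7 113.6 45.5 3.1
```

```text
t 40.5 tcp [604.3 114.5  48.4] w 49.7 shift [-0.03 -0.02  0.1 ] turn [ 0.01 -0.   -0.01]
```

Request:
send_rows:
  steps: "-0.03 -0.02 0.05 0 0 0;0 0 0.03 0 0 0;0 0 0.01 0 0 0;0 0 0 0 0 0;0 0 0 0 0 0"

```text
clock: 40.9
tcp_pos: [603.6, 113.4, 45.6]
eef_rot: [2.161, 2.28, 0.001]
force: [-2.5, -1.1, 5.8]
width: 49.4
gripper_force: 42.3
```

Request:
send_rows:
  steps: "0 0 0 0 0 0;0 0 0 0 0 0;0 0 0 0 0 0;0 0 0 0 0 0;0 0 0 0 0 0;0 0 0 0 0 0;0 0 0 0 0 0;0 0 0 0 0 0;0 0 0 0 0 0"
  gripper: 0

```text
clock: 41.65
tcp_pos: [603.3, 113.5, 45.0]
eef_rot: [2.161, 2.28, -0.0]
force: [-0.0, -0.5, 0.3]
width: 85.3
gripper_force: 0.0
```

Request:
send_rows:
  steps: "0 0 -0.3 0 0 0;0 0 -0.6 0 0 0;0 0 -0.8 0 0 0;0 0 -0.8 0 0 0;0 0 -0.8 0 0 0;0 0 -0.8 0 0 0;0 0 -0.8 0 0 0;0 0 -0.5 0 0 0;0 0 0 0 0 0;0 0 0 0 0 0"

```text
clock: 42.48
tcp_pos: [603.8, 113.5, 208.3]
eef_rot: [2.161, 2.279, 0.003]
force: [2.1, -0.2, -0.6]
width: 85.4
gripper_force: 0.0
```

```bash
python3 h.py 446 -303.5 205 3.1
```

```text
t 42.5 tcp [603.8 113.5 208.3] w 85.4 shift [-13.6   -5.99   0.09] turn [ 0.02 -0.01 -0.01]
```

Request:
send_rows:
  steps: "-0.4 -0.18 0 0 0 0;-0.8 -0.35 0 0 0 0;-0.8 -0.35 0 0 0 0;-0.8 -0.35 0 0 0 0;-0.8 -0.35 0 0 0 0;-0.8 -0.35 0 0 0 0;-0.8 -0.35 0 0 0 0;-0.8 -0.35 0 0 0 0;-0.8 -0.35 0 0 0 0;-0.8 -0.35 0 0 0 0;-0.8 -0.35 0 0 0 0;-0.8 -0.35 0 0 0 0"

```text
clock: 43.48
tcp_pos: [495.2, -170.2, 205.9]
eef_rot: [-2.161, -2.278, 0.002]
force: [0.3, 0.0, 0.4]
width: 85.2
gripper_force: 0.0
```

Request:
send_rows:
  steps: "-0.8 -0.35 0 0 0 0;-0.8 -0.35 0 0 0 0;-0.8 -0.35 0 0 0 0;-0.8 -0.35 0 0 0 0;-0.6 -0.3 0 0 0 0;-0.4 -0.2 0 0 0 0;-0.2 -0.1 0 0 0 0;0 0 0 0 0 0;0 0 0 0 0 0"

```text
clock: 44.23
tcp_pos: [444.0, -303.1, 206.4]
eef_rot: [-2.161, -2.279, 0.0]
force: [0.5, 0.4, 0.6]
width: 85.3
gripper_force: 0.0
```

```bash
python3 h.py 446 -303.5 54.8 3.1
```

```text
t 44.2 tcp [ 444.  -303.1  206.4] w 85.3 shift [-0.02  0.07  5.05] turn [-0.01 -0.01 -0.01]
```

Request:
send_rows:
  steps: "-0.02 0.07 0.4 0 0 0;0 0 0.7 0 0 0;0 0 0.8 0 0 0;0 0 0.8 0 0 0;0 0 0.7 0 0 0;0 0 0.6 0 0 0;0 0 0.4 0 0 0;0 0 0.3 0 0 0;0 0 0.2 0 0 0;0 0 0.08 0 0 0;0 0 0 0 0 0;0 0 0 0 0 0"

```text
clock: 45.23
tcp_pos: [447.0, -304.3, 58.3]
eef_rot: [2.161, 2.279, 0.001]
force: [-0.5, 0.1, -0.1]
width: 85.0
gripper_force: 0.0
```

```bash
python3 h.py 446 -303.5 54.8 3.1
```

```text
t 45.2 tcp [ 447.  -304.3   58.3] w 85.0 shift [ 0.03 -0.03  0.12] turn [ 0.01  0.   -0.01]
```

Request:
send_rows:
  steps: "0.02 -0.02 0.06 0 0 0;0 0 0.04 0 0 0;0 0 0.02 0 0 0;0 0 0 0 0 0;0 0 0 0 0 0"

```text
clock: 45.65
tcp_pos: [446.0, -303.5, 54.1]
eef_rot: [2.161, 2.28, 0.0]
force: [-0.7, 0.3, 0.0]
width: 85.8
gripper_force: 0.0
```

Request:
send_rows:
  steps: "0 0 0 0 0 0;0 0 0 0 0 0;0 0 0 0 0 0;0 0 0 0 0 0;0 0 0 0 0 0;0 0 0 0 0 0;0 0 0 0 0 0;0 0 0 0 0 0;0 0 0 0 0 0;0 0 0 0 0 0"
  gripper: 1

```text
clock: 46.48
tcp_pos: [445.9, -303.6, 54.4]
eef_rot: [2.162, 2.28, 0.0]
force: [-1.6, 1.3, 4.7]
width: 53.3
gripper_force: 41.6
```

Request:
send_rows:
  steps: "0 0 -0.2 0 0 0;0 0 -0.4 0 0 0;0 0 -0.5 0 0 0;0 0 -0.5 0 0 0;0 0 -0.5 0 0 0;0 0 -0.5 0 0 0;0 0 -0.4 0 0 0;0 0 -0.2 0 0 0;0 0 -0.1 0 0 0;0 0 0 0 0 0"

```text
clock: 47.32
tcp_pos: [446.1, -303.5, 153.5]
eef_rot: [2.161, 2.28, 0.001]
force: [-0.6, -0.2, -2.8]
width: 52.9
gripper_force: 42.4
```

```bash
python3 h.py 609.5 -3.8 57 3.1
```

```text
t 47.3 tcp [ 446.1 -303.5  153.5] w 52.9 shift [9.68 5.97 3.22] turn [ 0.01  0.   -0.01]
```

Request:
send_rows:
  steps: "0.3 0.2 0 0 0 0;0.5 0.31 0 0 0 0;0.5 0.31 0 0 0 0;0.5 0.31 0 0 0 0;0.5 0.31 0 0 0 0;0.5 0.31 0 0 0 0;0.5 0.31 0 0 0 0;0.5 0.31 0 0 0 0;0.5 0.31 0 0 0 0;0.5 0.31 0 0 0 0;0.5 0.31 0 0 0 0;0.5 0.31 0 0 0 0"

```text
clock: 48.32
tcp_pos: [544.8, -122.0, 152.0]
eef_rot: [-2.16, -2.279, 0.002]
force: [-0.4, -0.1, -1.6]
width: 52.7
gripper_force: 42.4
```

Request:
send_rows:
  steps: "0.5 0.31 0 0 0 0;0.5 0.31 0 0 0 0;0.5 0.31 0 0 0 0;0.5 0.31 0 0 0 0;0.5 0.31 0 0 0 0;0.5 0.3 0 0 0 0;0.4 0.22 0 0 0 0;0.3 0.17 0 0 0 0;0.18 0.1 0 0 0 0;0 0 0 0 0 0;0 0 0 0 0 0"

```text
clock: 49.23
tcp_pos: [608.6, -4.5, 153.0]
eef_rot: [2.162, 2.279, -0.001]
force: [-0.2, 0.2, -1.4]
width: 52.9
gripper_force: 42.4
```

```bash
python3 h.py 609.5 -3.8 56.5 3.1
```

```text
t 49.2 tcp [608.6  -4.5 153. ] w 52.9 shift [0.02 0.03 3.22] turn [-0.    0.01 -0.01]
```

Request:
send_rows:
  steps: "0 0.02 0.3 0 0 0;0 0 0.5 0 0 0;0 0 0.5 0 0 0;0 0 0.5 0 0 0;0 0 0.5 0 0 0;0 0 0.35 0 0 0;0 0 0.25 0 0 0;0 0 0.15 0 0 0;0 0 0.07 0 0 0;0 0 0.03 0 0 0;0 0 0 0 0 0;0 0 0 0 0 0"

```text
clock: 50.23
tcp_pos: [609.7, -3.9, 59.1]
eef_rot: [2.161, 2.279, 0.001]
force: [-0.0, -0.7, -1.6]
width: 52.7
gripper_force: 42.4
```

```bash
python3 h.py 609.5 -3.8 56.5 3.1
```

```text
t 50.2 tcp [609.7  -3.9  59.1] w 52.7 shift [ 0.01 -0.01  0.09] turn [ 0.01 -0.   -0.01]
```

Request:
send_rows:
  steps: "0 0 0.05 0 0 0;0 0 0.03 0 0 0;0 0 0 0 0 0;0 0 0 0 0 0"

```text
clock: 50.57
tcp_pos: [609.6, -3.9, 56.4]
eef_rot: [2.161, 2.28, 0.001]
force: [0.6, -0.2, 0.5]
width: 53.4
gripper_force: 42.5
```

Request:
send_rows:
  steps: "0 0 0 0 0 0;0 0 0 0 0 0;0 0 0 0 0 0;0 0 0 0 0 0;0 0 0 0 0 0;0 0 0 0 0 0;0 0 0 0 0 0;0 0 0 0 0 0;0 0 0 0 0 0"
  gripper: 0

```text
clock: 51.32
tcp_pos: [609.3, -3.9, 56.1]
eef_rot: [2.161, 2.28, -0.0]
force: [0.4, 0.5, -0.4]
width: 85.8
gripper_force: 0.0
```

Request:
send_rows:
  steps: "0 0 -0.3 0 0 0;0 0 -0.6 0 0 0;0 0 -0.8 0 0 0;0 0 -0.8 0 0 0;0 0 -0.8 0 0 0;0 0 -0.8 0 0 0;0 0 -0.8 0 0 0;0 0 -0.5 0 0 0;0 0 0 0 0 0;0 0 0 0 0 0"

```text
clock: 52.15
tcp_pos: [609.7, -4.1, 219.4]
eef_rot: [2.161, 2.279, 0.003]
force: [0.6, -0.2, -0.6]
width: 84.9
gripper_force: 0.0
```

Request:
send_rows:
  steps: "-0.5 -0.2 0 0 0 0;-0.7 -0.3 0 0 0 0;-0.7 -0.3 0 0 0 0;-0.7 -0.3 0 0 0 0;-0.7 -0.3 0 0 0 0;-0.7 -0.3 0 0 0 0;-0.7 -0.3 0 0 0 0;-0.5 -0.2 0 0 0 0;-0.3 -0.1 0 0 0 0;0 0 0 0 0 0;0 0 0 0 0 0"

```text
clock: 53.07
tcp_pos: [548.9, -172.2, 217.6]
eef_rot: [-2.162, -2.278, 0.001]
force: [-0.0, 0.5, -0.3]
width: 85.6
gripper_force: 0.0
```

Run:
```python
from h import *
p=eyes.snapshot("top");save(p,"top3.png",(120,60,430,290),2.5)
S=eyes.snapshot("scene")
for P in (p,S):
    q=cloud(P).reshape(-1,3);q=q[~np.isnan(q[:,0])]
    for n,(x,y,z0,z1) in dict(pot=(423,230,72,77),rnd=(609,-3,115,135),sq=(604,113,104,120),dish=(614,186,25,40),tip=(402,-11,50,65)).items():
        s=q[(abs(q[:,0]-x)<(60 if n=="tip" else 38))&(abs(q[:,1]-y)<(60 if n=="tip" else 38))&(q[:,2]>z0)&(q[:,2]<z1)]
        if len(s)>5: print(n,len(s),((s.min(0)+s.max(0))/2).round(1),np.ptp(s,0).round())
print(r.get_obs()["clock"])
```

```text
pot 200 [422.  230.7  74.5] [39. 41.  5.]
rnd 193 [609.3  -4.2 121.7] [33. 31. 11.]
sq 190 [604.2 112.2 110. ] [34. 34. 12.]
dish 637 [613.1 187.2  31.8] [71. 72. 13.]
tip 1285 [400.4 -12.5  56.3] [ 76. 105.  12.]
pot 210 [422.5 231.6  74.5] [42. 41.  5.]
rnd 231 [610.2  -2.9 121.2] [34. 33. 12.]
sq 247 [604.5 113.3 109.4] [35. 33. 10.]
dish 879 [614.3 186.3  30.8] [70. 68. 11.]
tip 1019 [400.1 -11.5  55.5] [ 78. 105.  11.]
53.1667
```

View pics/top3.png

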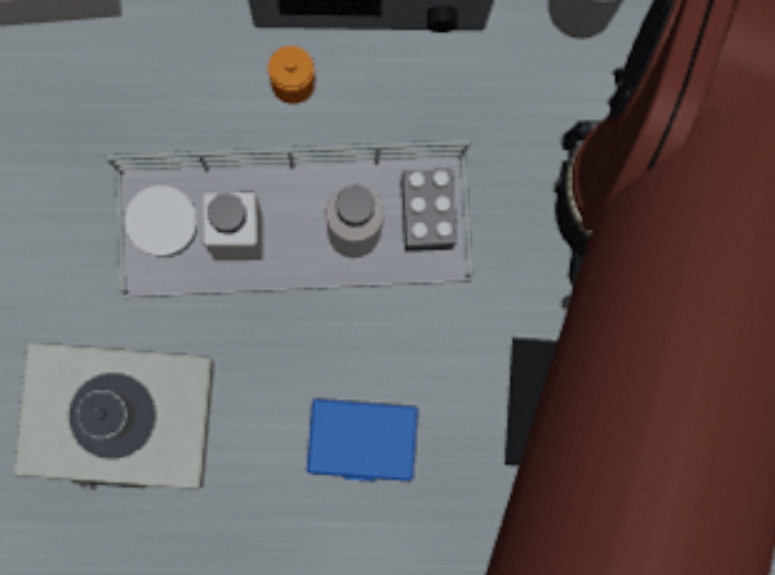

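Both bottles are back in the rack at (230,215) and (355,215), within about 1 mm of where they started. The pot is on the disc at (102,413), and the dish and tip box look unmoved. Handing in.

```bash
python3 -c "
from plant import close_job
print(close_job())"
```

```text
the job is handed in; nothing more can be done
None
```

The job is handed in at about 53 s: the pot stands on the stage disc, about 1 mm off centre by my measurement, both bottles are back within about 1 mm of their starting places, and the dish and tip box show no measurable shift; the hand-in gave no verdict.

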